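Hang the keyhole template on its stud

ROBOT

A 6-joint arm with a two-finger parallel gripper is mounted at the origin on a cart in front of the work surface, level with it; the furniture and walls round the work are solid. World frame = base frame: x ahead of the robot, y to its left, z up, the work surface at z = 0. Lengths are in m, angles in rad, forces in N, time in s.
With the tool pointing down it reaches from about 0.35 to 0.875 m from the base axis. Payload 4.2 kg.
Tool frame: the origin (TCP) lies at the very end of the fingers, on their centre line; the grasp point (between the pads) lies 19 mm behind it; z points along the fingers, y is the line along which they close (so a half turn about z gives the same grasp; the last joint's range is limited). The gripper opens to 87 mm and grips with 3 to 60 N. Pads are 19 mm wide; open, the fingers measure 117 mm over their backs; the gripper's body (75 mm by 190 mm) begins 51 mm behind the grasp point.
Start: joints at [-0.914, 0.385, 0.008, 0, -1.194, -0.259], TCP at [0.242, -0.576, 0.223] pointing down, gripper open.
Joint ranges: [-3.14, 3.14], [-1.21, 2.06], [-1.07, 1.41], [-3.16, 2.05], [-2.99, -0.16], [-3.1, 3.1]. Speed limits (rad/s): [2.79, 2.79, 3.14, 3.14, 3.14, 3.14].

INTERFACE

Orientations are given as a unit quaternion [w, x, y, z].
In Python, from cell import * gives the robot as it stands. The module is installed in compiled form; this text tells all that it offers.
- The arm moves only by the shell command python3 -m crank 'ROWS'. ROWS is JSON, a list of rows, each a list of 3 entries, a list of its own where there are three numbers: the turn, a rotation vector about the world's x, y, z in rad, then the shift along the world's x, y, z in cm, then the finger opening in cm, from 0 to 8.7. In form: [[[ax, ay, az], [dx, dy, dz], jaw], ...]. A call has 1 to 8 rows; each row shifts and turns the commanded pose from where the row before left it; what a row does not reach is not made up. A row lasts 1/12 s, in which the tool goes at most 41.7 mm and 7.16 degrees, less where a joint would pass 70% of its speed; a pose out of reach is approached as far as the arm can. A call with a gripper value outside its range is refused whole. The fingers move at their own pace and stop on an object; the grip force is fixed at half the most. Time passes only in rows, so rows that do not move let the fingers close. It gives the time, the measured TCP pose, the force, the opening and the grip force at its end, in the units of the state.
- read_state(): the state, without advancing time (a new reading comes with each control period).
- snapshot(name): name is "side" or "top" or "wrist"; returns the picture (420x560x3 uint8, red, green, blue); there is no depth.
- get_calibration(name): a dict with "fx", "fy", "cx", "cy" (pixels), "cam_to_world" (4x4, takes a point from camera to world coordinates). Camera axes: x right, y up, looking along -z (the intrinsics and any distortion apply to the point x, -y, -z); pixel columns grow to the right and rows downward; lengths in m; the calibration is good to about 2 mm. A picture is of the moment at which its call begins: read the wrist's pose just before it. get_calibration takes no time and is no camera call; for the wrist camera it gives the pose at the moment of the call.
- job_done(): hands the job in; it is judged then, once.
Trained networks look in the newest picture that a camera, given by its name, has taken for a name from the list of things; names that differ only in an ending like _2 or _b are one class to them, and where a whole thing is asked for, a point or a joint stands for the part that bears it (a point fixed in the world has none). Each returns a list of dicts, best first, with "confidence" (0 to 1); they miss things now and then, are a little off and sometimes report something else, mostly with a low value. They report only what shows in the picture. A call takes as long as a camera call. They do not tell look-alikes from the thing itself.
- search_frame(camera, target): "location" ([column, row] in pixels, amid what is visible of it).
The state is a dict: "time": time; "joint_pos": joint angles; "joint_vel": joint speeds; "tau": joint torques, N m; "ee_pos": TCP position; "tcp_rot": TCP orientation; "force": force on the tool from outside, world axes, zero at the start; "ft_torque": the same for the moment, N m; "opening": finger opening in m; "gripper_force": force on a finger pad.
Only numpy, scipy, OpenCV 4.12 (cv2) and the standard library are available. Lean on these libraries where they do the work, as an engineer would, in place of code of your own. Each camera call takes 0.05 s, during which the arm holds its last target. There are 200 camera calls.

TASK

Take the drilling template with the keyhole-shaped opening out of the rack and hang it on the headed stud of the upright stand: pass the round part of the opening over the stud's head, then lower the template until the stud is fully home at the top of the narrow slot. Let go so that it hangs upright, and leave the other template, the one with two plain round holes, standing in the rack.

Things in the scene. Friction and masses are not known exactly. Their poses are not given: they have to be found in the camera images.
- keyhole_plate: Bare metal template, 8 mm thick, 0.35 kg, upright in the rack. Origin: middle of its lower edge; x thickness (away from the robot at yaw 0), y width, z up. Body 96 wide, 126 high; above it a grip tab 40 wide, z 126 to 176. A keyhole goes through on the centre line: round part 54 in diameter, centre z 47; above, 45 degree sides narrow to a slot 20 wide, z 75 to 104. Both faces alike.
- plain_plate: The other template: same outline (96 mm body, 40 mm tab, 176 mm high, 8 mm thick), material, origin and axes, but two plain 18 mm round holes one above the other and no keyhole. It stands in the rack on either side of the keyhole template and stays there.
- rack: Fixed grey rack, 70 x 270 x 28 mm. Origin: centre of its underside on the worktop; y along its length, z up. The templates stand side by side in its 11 mm wide groove, 70 mm either side of its middle, square to its x axis. The groove's floor is at z 10, the cheeks reach z 28: draw a template straight up.
- stud (a point): Middle of a fixed stand's level stud, 130 mm above the worktop; x along it from head into stand (away from the robot at yaw 0), z up. Shank 10 mm thick; its head, 34 mm across and 8 thick, spans x -23 to -15. Upright: front at x +15, 70 wide, 12 thick, top 18 mm above the stud; foot 12 mm high, from x -35. Template fully home: its lower edge 99 mm below the stud.
Things that resemble listed ones, but are neither listed nor needed, are in the scene too. What is shaped like the keyhole_plate but orange or purple is not meant.

How it is judged:
By the outcome, as a careful person would: the job done as asked, in the order asked, and still so for the second after the job is handed in, with the robot touching nothing.
It also fails if it takes over 43 s, if anything falls off the work surface, if the arm or the gripper's body presses on something with over 40 N, if the wrist force passes 120 N, or if a joint passes its speed limit or range.

## Working session

There is one attempt and no reset: what is moved stays moved. The work goes in short steps, Python scripts to look and compute and a shell command to move; the robot and the scene stay as the last step left them, time stands still between calls to the robot, and variables do not carry over. Pictures are saved under pics/ and viewed, at most 10 in all, crops included, and the job is handed in when it is done.

```bash
mkdir -p pics; cat > h.py <<'E'
from cell import *
import numpy as np, cv2
def ray(cal,px):
    M=np.array(cal["cam_to_world"]);d=np.array([(px[0]-cal["cx"])/cal["fx"],-(px[1]-cal["cy"])/cal["fy"],-1.])
    return M[:3,3],M[:3,:3]@d
def at(cal,px,ax,v):
    o,d=ray(cal,px);return o+d*(v-o[ax])/d[ax]
def proj(cal,P):
    M=np.linalg.inv(np.array(cal["cam_to_world"]));p=M[:3,:3]@np.array(P)+M[:3,3]
    return np.array([cal["cx"]+cal["fx"]*p[0]/-p[2],cal["cy"]-cal["fy"]*p[1]/-p[2]])
def save(n,im,s=1):
    cv2.imwrite("pics/"+n+".png",cv2.resize(im[:,:,::-1],None,fx=s,fy=s,interpolation=cv2.INTER_CUBIC))
E
python3 - <<'E'
from h import *
s=read_state();print(s)
for n in("side","top"):
    im=snapshot(n);np.save("pics/"+n+".npy",im);save(n,im)
    print(n,{k:np.round(v,4).tolist() for k,v in get_calibration(n).items()})
    for t in("keyhole_plate","plain_plate","rack","stud"):
        print(t,[(np.round(r["location"],1).tolist(),round(r["confidence"],2)) for r in search_frame(n,t)])
E
```

```text
{'time': 0.0, 'joint_pos': array([-9.14385674e-01,  3.85565874e-01,  6.60322991e-03, -5.49304246e-04,
       -1.19400648e+00, -2.58592325e-01]), 'joint_vel': array([-1.82106265e-05,  1.37347003e-05,  7.09398457e-04,  1.57796727e-03,
       -9.24558394e-04, -7.81769616e-04]), 'tau': array([ 1.84039704e-04, -3.90662384e+01,  1.87410843e+01,  4.21987787e+00,
        1.11343220e-02, -1.83511675e-04]), 'ee_pos': array([ 0.24191051, -0.57561043,  0.22143768]), 'tcp_rot': array([-2.50847888e-04, -1.97500662e-01,  9.80302118e-01,  1.08742877e-03]), 'force': array([-0.22595291,  0.65641632, -0.13880576]), 'ft_torque': array([-0.0467297 , -0.01367668, -0.03039863]), 'gripper_force': 0.0, 'opening': 0.08688852672459585}
side {'fx': 392.92, 'fy': 392.92, 'cx': 286.6716, 'cy': 211.9368, 'cam_to_world': [[-0.9847, 0.0979, -0.1439, 0.3566], [-0.1739, -0.5851, 0.7921, 1.2548], [-0.0067, 0.805, 0.5932, 0.8225], [0.0, 0.0, 0.0, 1.0]]}
keyhole_plate [([258.7, 303.2], 0.79), ([302.3, 203.4], 0.78), ([253.8, 258.0], 0.77)]
plain_plate [([282.8, 226.3], 0.78)]
rack [([293.2, 242.1], 0.57)]
stud [([283.2, 179.7], 0.57)]
top {'fx': 505.1304, 'fy': 505.1304, 'cx': 284.5468, 'cy': 207.4802, 'cam_to_world': [[-0.0123, 0.9916, -0.1288, 0.3711], [-0.9996, -0.0157, -0.0254, 0.2731], [-0.0273, 0.1284, 0.9913, 1.5117], [0.0, 0.0, 0.0, 1.0]]}
keyhole_plate [([209.6, 204.1], 0.75), ([261.5, 218.1], 0.75), ([162.7, 215.1], 0.72), ([315.6, 227.9], 0.54)]
plain_plate [([262.3, 215.4], 0.6)]
rack [([291.0, 226.0], 0.59)]
stud [([388.8, 193.8], 0.64)]
```

View pics/side.png

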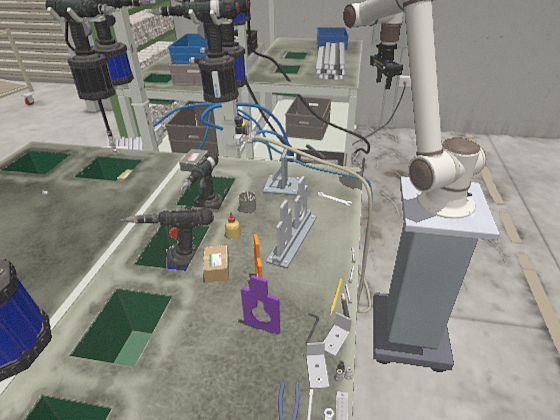

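View pics/top.png

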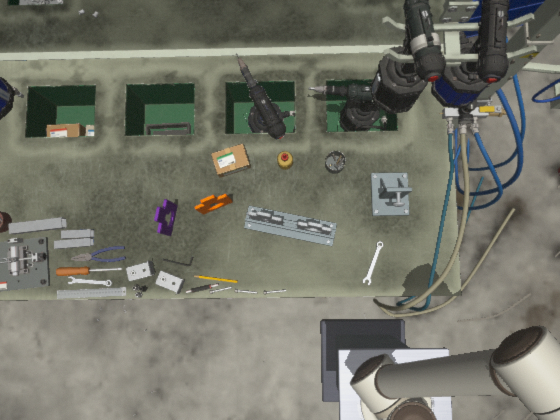

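```bash
python3 - <<'E'
from h import *
s=np.load("pics/side.npy");t=np.load("pics/top.npy")
a=cv2.resize(s[140:275,255:355],None,fx=4.4,fy=4.4,interpolation=cv2.INTER_CUBIC)
b=cv2.resize(t[165:250,235:425],None,fx=4.2,fy=4.2,interpolation=cv2.INTER_CUBIC)
save("cs",a);save("ct",b)
cs=get_calibration("side");ct=get_calibration("top")
def corners(px,z):return np.round(at(ct,px,2,z),4)
print(corners((291,226),.028),corners((263,215),.186),corners((315,228),.186),corners((389,193),.13))
E
```

```text
[0.5086 0.2928 0.028 ] [0.5242 0.3644 0.186 ] [0.4877 0.2277 0.186 ] [0.5863 0.0203 0.13  ]
```

View pics/cs.png

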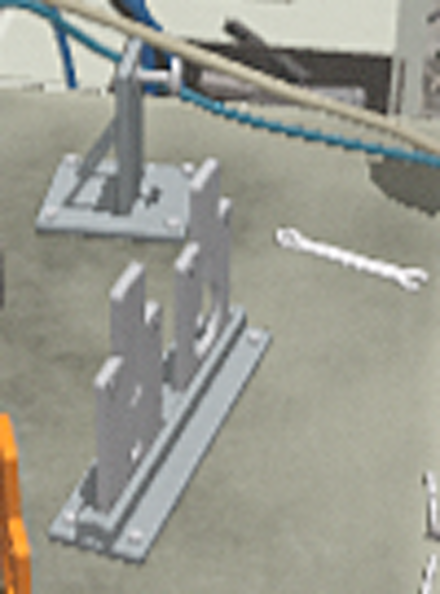

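View pics/ct.png

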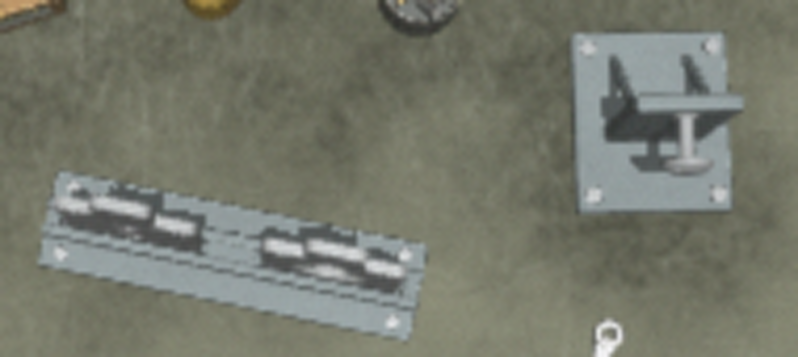

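The crops show two bare plates in the rack. The far one, side px (282,226) and top (263,215), has two small holes, so it is the plain plate. The near one, side px (302,203) and top (315,228), has a large opening, so it is the keyhole plate. The orange plate at side (257,258) and the purple one at (260,303) are decoys. The stud is at top px (398,200) and points toward the robot.

I'll move there and use the wrist camera to confirm.

```bash
python3 -m crank '[[[0,0,0.0407],[1.02,3.35,1.75],8.7],[[0,0,0.0407],[1.02,3.35,1.75],8.7],[[0,0,0.0407],[1.02,3.35,1.75],8.7],[[0,0,0.0407],[1.02,3.35,1.75],8.7],[[0,0,0.0407],[1.02,3.35,1.75],8.7],[[0,0,0.0407],[1.02,3.35,1.75],8.7],[[0,0,0.0407],[1.02,3.35,1.75],8.7],[[0,0,0.0407],[1.02,3.35,1.75],8.7]]'
python3 -m crank '[[[0,0,0.0407],[1.02,3.35,0],8.7],[[0,0,0.0407],[1.02,3.35,0],8.7],[[0,0,0.0407],[1.02,3.35,0],8.7],[[0,0,0.0407],[1.02,3.35,0],8.7],[[0,0,0.0407],[1.02,3.35,0],8.7],[[0,0,0.0407],[1.02,3.35,0],8.7],[[0,0,0.0407],[1.02,3.35,0],8.7],[[0,0,0.0407],[1.02,3.35,0],8.7]]'
python3 - <<'E'
from h import *
def snap(n):
    c=get_calibration("wrist");im=snapshot("wrist");np.save(n+".npy",im);np.save(n+"_cal.npy",c,allow_pickle=True);return c,im
c,im=snap("pics/w1")
save("w1",im);print({k:np.round(v,3).tolist() for k,v in c.items()},read_state()["ee_pos"])
for P in((.586,.02,.13),(.488,.228,.186)):print(proj(c,P))
E
```

```text
time: 1.17
ee_pos: [0.3236, -0.3065, 0.3637]
tcp_rot: [0.0, -0.355, 0.935, -0.0]
force: [-0.1, -0.1, -1.0]
opening: 0.0871
gripper_force: 0.0
time: 1.83
ee_pos: [0.4052, -0.0384, 0.363]
tcp_rot: [0.001, -0.502, 0.865, -0.0]
force: [0.9, -0.4, 0.2]
opening: 0.0872
gripper_force: 0.0
{'fx': 354.004, 'fy': 354.004, 'cx': 276.113, 'cy': 207.989, 'cam_to_world': [[-0.868, -0.48, -0.125, 0.372], [0.496, -0.841, -0.215, -0.097], [-0.002, -0.249, 0.969, 0.525], [0.0, 0.0, 0.0, 1.0]]} [ 0.40719646 -0.03447017  0.36251637]
[172.47247197 291.82704248]
[328.27482685 417.8101729 ]
```

View pics/w1.png

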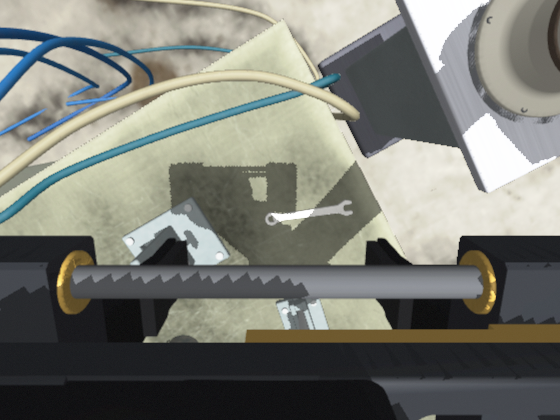

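The wrist view shows the wrench (310,212) and the stand foot (180,235), with the gripper hiding the lower half. Points under the TCP should appear near row 186, so I'll go above the plate.

```bash
python3 -m crank '[[[0,0,0.0407],[1.02,3.35,0],8.7],[[0,0,0.0407],[1.02,3.35,0],8.7],[[0,0,0.0407],[1.02,3.35,0],8.7],[[0,0,0.0407],[1.02,3.35,0],8.7],[[0,0,0.0407],[1.02,3.35,0],8.7],[[0,0,0.0407],[1.02,3.35,0],8.7],[[0,0,0.0407],[1.02,3.35,0],8.7],[[0,0,0.0407],[1.02,3.35,0],8.7]]'
python3 -m crank '[[[0,0,0],[0,0,0],8.7],[[0,0,0],[0,0,0],8.7]]'
python3 - <<'E'
from h import *
c=get_calibration("wrist");im=snapshot("wrist");np.save("pics/w2.npy",im);np.save("pics/w2c.npy",c)
save("w2",im);s=read_state();print(s["ee_pos"],s["tcp_rot"],s["joint_pos"])
for P in((.488,.228,.186),):print(proj(c,P))
E
```

```text
time: 2.55
ee_pos: [0.4871, 0.2295, 0.3628]
tcp_rot: [0.0, -0.635, 0.772, -0.0]
force: [0.5, -1.2, 0.7]
opening: 0.087
gripper_force: 0.0
time: 2.72
ee_pos: [0.487, 0.2293, 0.3614]
tcp_rot: [-0.001, -0.635, 0.772, 0.0]
force: [-0.1, -0.4, -0.2]
opening: 0.0872
gripper_force: 0.0
[0.4868422  0.22813937 0.36204468] [-6.72665586e-04 -6.34683081e-01  7.72772237e-01 -5.86999393e-05] [ 7.40031679e-01  1.68635510e-01  5.22329667e-02  4.70419028e-05
 -1.45574342e+00 -9.35636374e-01]
[274.95788401 188.29669985]
```

View pics/w2.png

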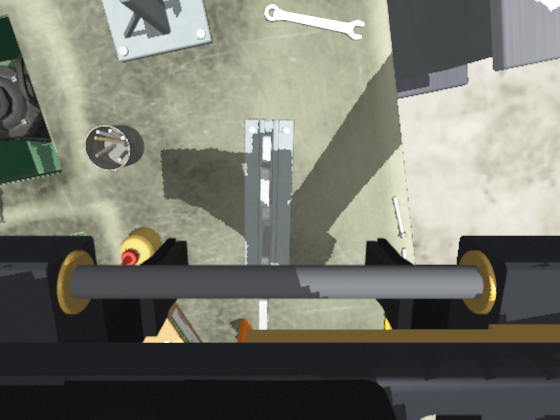

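```bash
python3 - <<'E'
from h import *
im=np.load("pics/w2.npy");c=np.load("pics/w2c.npy",allow_pickle=True).item()
g=im.astype(int).mean(2)
for r in range(120,232,4):print(r,' '.join('%3d'%v for v in g[r,240:300:2]))
E
```

```text
120 177 175 171 220 216 216 217 217 215 187 204 214 185 193 185 217 142 178 199 185 196 200 201 190 186 195 189 168 185 187
124 171 187 180 225 224 224 225 225 225 111 199 225 216 228 228 228 218 202 225 198 229 231 232 232 230 230 226 164 183 183
128 168 170 156 222 216 253 254 252 226 158 202 224 197 226 227 206 182 209 225 203 228 203 250 254 250 228 224 168 186 185
132 173 174 173 221 218 238 250 235 224 110 164 182 177 115 124 117 116 209 225 195 229 193 251 253 251 229 223 177 191 193
136 175 172 157 223 223 224 163 119 120 114 113 124 193 188 187 162 118 206 222 210 228 228 229 230 231 230 223 190 186 189
140 173 174 178 226 225 224 193 119 119 115 115 157 250 250 250 228 126 212 225 207 226 228 229 228 228 229 219 187 187 184
144 181 179 178 228 226 226 120 119 120 115 114 169 252 252 253 247 131 213 223 208 228 228 229 230 231 231 213 181 181 180
148 173 176 160 223 224 226 196 121 120 111 115 163 252 252 252 230 141 217 225 173 229 229 189 229 230 230 207 173 177 180
152 114 140 144 185 203 184 165 120 120 112 118 163 253 253 253 212 115 119 118 107 120 121 122 122 122 122 
[... 1671 characters left out ...]
 117 133 142 140 142 121 113 118 106 119 119 118 119 118 119 108  92  91  93  94
212  90  88  97 118 116 115 114 117 118 103 116 139 146 142 144 117 113 116 107 118 118 118 118 118 118 103  91  91  95 100
216  88  88  98 118 117 116 116 116 117 104 114 137 146 148 144 116 110 117 106 116 118 120 119 118 119 102  91  94  93  93
220  89  90  97 117 117 118 118 118 117 106 117 119 118 119 117 117 112 118 109 117 118 119 118 119 120 104  98  94  92  91
224  88  89  99 118 119 118 117 117 117 102 116 112 119 119 119 114 114 115 112 118 119 118 119 118 119 102  92  89  90  91
228  91  90  99 118 115 116 117 118 117  98 116 114 104 100 100 104 115 117 109 117 117 115 116 118 118 102  93  90  91  88
```

```bash
python3 - <<'E'
from h import *
c=np.load("pics/w2c.npy",allow_pickle=True).item()
for px,z in(((264.8,199),.186),((264.6,180),.186),((265.1,218),.186),((266.3,136.5),.136),((266.3,160),.136),((247,122),.01),((292.5,122),.01),((246,258),.01),((291,258),.01)):print(px,np.round(at(c,px,2,z),4))
ct=get_calibration("top")
# rack corners from top crop (z~.01 base), stud head, upright top edges
T=lambda x,y:(235+x/4.2,165+y/4.2)
for n,p,z in(("rackTL",(60,172),.01),("TR",(425,245),.01),("BR",(408,338),.01),("BL",(40,265),.01),("tabL",(122,207),.186),("tabR",(336,248),.186),("footTL",(573,35),.012),("footTR",(723,32),.012),("footBR",(730,210),.012),("footBL",(578,212),.012),("upTL",(638,97),.148),("upTR",(742,97),.148),("head",(687,160),.135),("headL",(665,163),.13),("headR",(711,163),.13)):print(n,np.round(at(ct,T(*p),2,z),4))
E
```

```text
(264.8, 199) [0.4998 0.2365 0.186 ]
(264.6, 180) [0.4962 0.2181 0.186 ]
(265.1, 218) [0.5034 0.2555 0.186 ]
(266.3, 136.5) [0.4882 0.1801 0.136 ]
(266.3, 160) [0.4932 0.2048 0.136 ]
(247, 122) [0.5154 0.1606 0.01  ]
(292.5, 122) [0.4524 0.173  0.01  ]
(246, 258) [0.5606 0.3609 0.01  ]
(291, 258) [0.492  0.3744 0.01  ]
rackTL [0.5726 0.4176 0.01  ]
TR [0.5162 0.1584 0.01  ]
BR [0.4505 0.172  0.01  ]
BL [0.506  0.4321 0.01  ]
tabL [0.5261 0.3616 0.186 ]
tabR [0.4982 0.2275 0.186 ]
footTL [0.6654 0.049  0.012 ]
footTR [ 0.6657 -0.0578  0.012 ]
footBR [ 0.5376 -0.0572  0.012 ]
footBL [0.5379 0.0498 0.012 ]
upTL [0.5971 0.0288 0.148 ]
upTR [ 0.596  -0.0382  0.148 ]
head [ 0.5572 -0.0037  0.135 ]
headL [0.5561 0.0097 0.13  ]
headR [ 0.5556 -0.0202  0.13  ]
```

The tab top spans about rows 168–209 and cols 260–269; the ragged bright and dark bands are shadow. Body rows 136–219 and the top camera agree, so the plate is at about (0.498, 0.227), yaw about -12°. The stud is at about (0.5715, -0.0045, 0.13), yaw about 0. Next is the grasp.

```bash
python3 -m crank '[[[0,0,-0.016],[1.1,-0.15,-1],8.7],[[0,0,0],[0,0,-3.5],8.7],[[0,0,0],[0,0,-3.5],8.7],[[0,0,0],[0,0,-3.5],8.7],[[0,0,0],[0,0,-3.5],8.7],[[0,0,0],[0,0,-3.2],8.7],[[0,0,0],[0,0,-2],8.7],[[0,0,0],[0,0,-1],8.7]]'
python3 -m crank '[[[0,0,0],[0,0,0],4],[[0,0,0],[0,0,0],2],[[0,0,0],[0,0,0],0],[[0,0,0],[0,0,0],0],[[0,0,0],[0,0,0],0],[[0,0,0],[0,0,0],0],[[0,0,0],[0,0,0],0],[[0,0,0],[0,0,0],0]]'
```

```text
time: 3.43
ee_pos: [0.4966, 0.2236, 0.1472]
tcp_rot: [-0.003, -0.627, 0.779, 0.0]
force: [-0.4, 1.3, 0.3]
opening: 0.0867
gripper_force: 0.0
time: 4.1
ee_pos: [0.498, 0.2265, 0.1509]
tcp_rot: [0.0, -0.628, 0.778, -0.0]
force: [-0.3, 1.1, -0.8]
opening: 0.0415
gripper_force: 0.0
```

```bash
python3 -m crank '[[[0,0,0],[0,0,0],0],[[0,0,0],[0,0,0],0],[[0,0,0],[0,0,0],0],[[0,0,0],[0,0,0],0],[[0,0,0],[0,0,0],0],[[0,0,0],[0,0,0],0],[[0,0,0],[0,0,0],0],[[0,0,0],[0,0,0],0]]'
```

```text
time: 4.77
ee_pos: [0.4979, 0.2263, 0.1505]
tcp_rot: [-0.0, -0.628, 0.778, 0.0]
force: [0.4, -0.5, -0.2]
opening: 0.0079
gripper_force: 30.0
```

```bash
python3 -m crank '[[[0,0,0],[0,0,0.5],0],[[0,0,0],[0,0,1],0],[[0,0,0],[0,0,1.5],0],[[0,0,0],[0,0,2],0],[[0,0,0],[0,0,2],0],[[0,0,0],[0,0,2],0],[[0,0,0],[0,0,1.5],0],[[0,0,0],[0,0,1],0]]'
python3 -m crank '[[[0,0,0],[0,0,0],0],[[0,0,0],[0,0,0],0]]'
python3 - <<'E'
from h import *
im=snapshot("side");c=get_calibration("side")
print(proj(c,(.498,.2265,.13)),read_state()["force"])
save("s2",im[110:290,230:370],3.3)
E
```

```text
time: 5.43
ee_pos: [0.4982, 0.2265, 0.2679]
tcp_rot: [0.001, -0.628, 0.778, -0.0]
force: [0.1, -0.3, -3.6]
opening: 0.0076
gripper_force: 30.0
time: 5.6
ee_pos: [0.4976, 0.2263, 0.2654]
tcp_rot: [-0.0, -0.628, 0.778, 0.0]
force: [-0.5, 0.2, -4.4]
opening: 0.008
gripper_force: 30.0
[300.63625931 193.63842049] [-1.05141945 -0.03451077 -3.90283761]
```

View pics/s2.png

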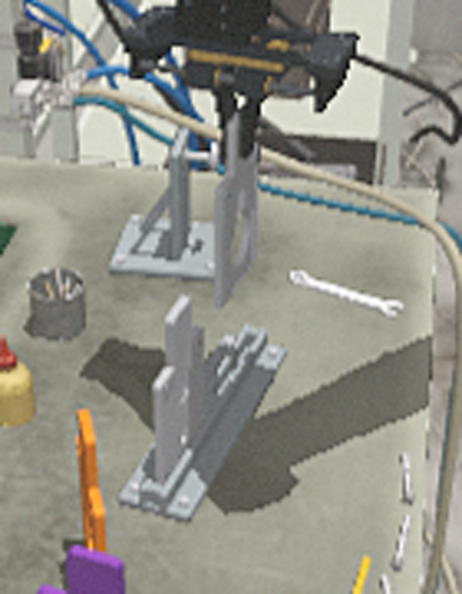

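The held plate shows the large opening, and the plain plate is still in the rack at crop (175,390). I'll carry it to in front of the stud.

```bash
python3 -m crank '[[[0,0,0.0266],[0.15,-1.9,0],0],[[0,0,0.0266],[0.17,-3.1,0],0],[[0,0,0.0266],[0.17,-3.1,0],0],[[0,0,0.0266],[0.17,-3.1,0],0],[[0,0,0.0266],[0.17,-3.1,0],0],[[0,0,0.0266],[0.17,-3.1,0],0],[[0,0,0.0266],[0.17,-3.1,0],0],[[0,0,0.0266],[0.17,-2.6,0],0]]'
python3 -m crank '[[[0,0,0],[0,0,-1.2],0],[[0,0,0],[0,0,-1.5],0],[[0,0,0],[0,0,-1.5],0],[[0,0,0],[0,0,0],0],[[0,0,0],[0,0,0],0],[[0,0,0],[0,0,0],0]]'
python3 - <<'E'
from h import *
s=snapshot("side");t=snapshot("top");w=snapshot("wrist");c=get_calibration("side")
np.save("pics/s3.npy",s);np.save("pics/t3.npy",t)
a=cv2.resize(s[120:220,240:330],None,fx=4,fy=4,interpolation=cv2.INTER_CUBIC)
b=cv2.resize(t[150:250,355:445],None,fx=4,fy=4,interpolation=cv2.INTER_CUBIC)
d=np.zeros((600,800,3),np.uint8);d[:400,:360]=a;d[:400,400:760]=b;d[400:,:267]=cv2.resize(w,(267,200));save("m3",d)
st=read_state();print(st["ee_pos"],st["tcp_rot"],st["force"])
for P in((.5715,-.0045,.13),(.5525,-.0045,.147),(.5525,-.0045,.113),(.5115,-.0045,.103),(.5115,-.0045,.157)):print(proj(c,P)-[240,120], "x4", (proj(c,P)-[240,120])*4)
ct=get_calibration("top")
for P in((.5475,-.0045,.13),(.5475,.0125,.13),(.5115,-.0445,.209),(.5115,-.0045,.209)):print((proj(ct,P)-[355,150])*4+[400,0])
E
```

```text
time: 6.32
ee_pos: [0.5101, -0.0066, 0.264]
tcp_rot: [0.002, 0.708, -0.707, -0.001]
force: [0.2, -0.0, -5.0]
opening: 0.0076
gripper_force: 30.0
time: 6.82
ee_pos: [0.5117, -0.0046, 0.2238]
tcp_rot: [0.0, 0.708, -0.707, 0.0]
force: [0.6, -0.3, -3.4]
opening: 0.0079
gripper_force: 30.0
[ 0.51185661 -0.00438644  0.22440556] [-6.96849958e-04  7.07465985e-01 -7.06746892e-01  4.74808223e-04] [-0.50333663 -0.3519956  -4.15922761]
[49.96798034 37.23622811] x4 [199.87192135 148.94491243]
[55.12038075 33.4870139 ] x4 [220.48152301 133.94805558]
[55.06415732 41.73683278] x4 [220.25662927 166.94733111]
[66.04857985 45.01482202] x4 [264.19431942 180.0592881 ]
[66.3873582  31.87678884] x4 [265.54943279 127.50715535]
[574.59082727 227.31908734]
[549.67448796 227.70960039]
[663.45563727 265.84144743]
[601.00621143 266.78902591]
```

View pics/m3.png

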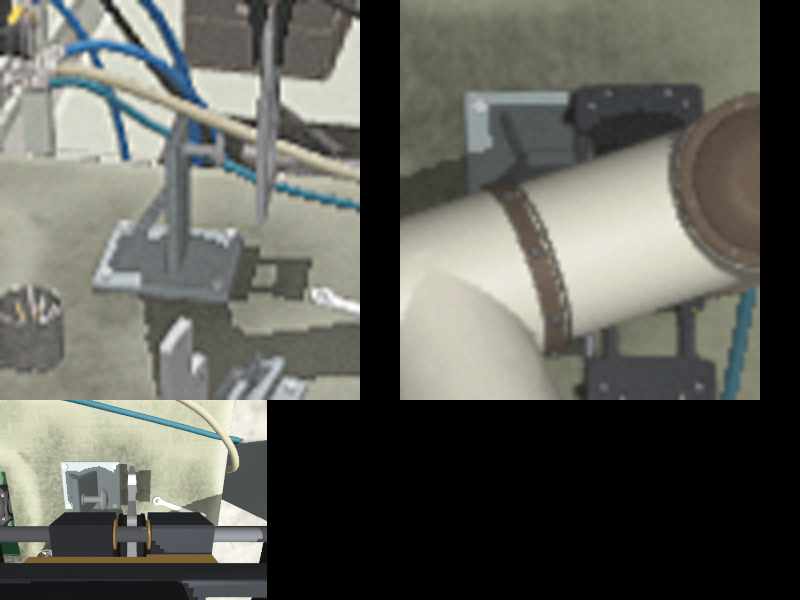

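The side panel shows the head at crop (218,150), against a prediction of (220,150), so x and z agree. The wrist panel shows both the stud and the plate, so I'll enlarge that to check y.

```bash
python3 - <<'E'
from h import *
c=get_calibration("wrist");w=snapshot("wrist");np.save("pics/w4.npy",w);np.save("pics/w4c.npy",c)
save("w4",w[110:240,110:330],3.6)
f=lambda P:np.round((proj(c,P)-[110,110])*3.6)
for n,P in(("headtop",(.5525,-.0045,.147)),("head R edge top mid",(.5485,-.0215,.13)),("headL",(.5485,.0125,.13)),("shank at upright",(.5865,-.0045,.13)),("shoulder R end",(.5115,-.0525,.209)),("tabR top",(.5115,-.0245,.259)),("upright R top",(.5865,-.0395,.148)),("upright L top",(.5865,.0305,.148))):print(n,f(P))
E
```

```text
headtop [392. 382.]
head R edge top mid [421. 280.]
headL [427. 438.]
shank at upright [242. 360.]
shoulder R end [602. 170.]
tabR top [602. 485.]
upright R top [203. 204.]
upright L top [229. 550.]
```

View pics/w4.png

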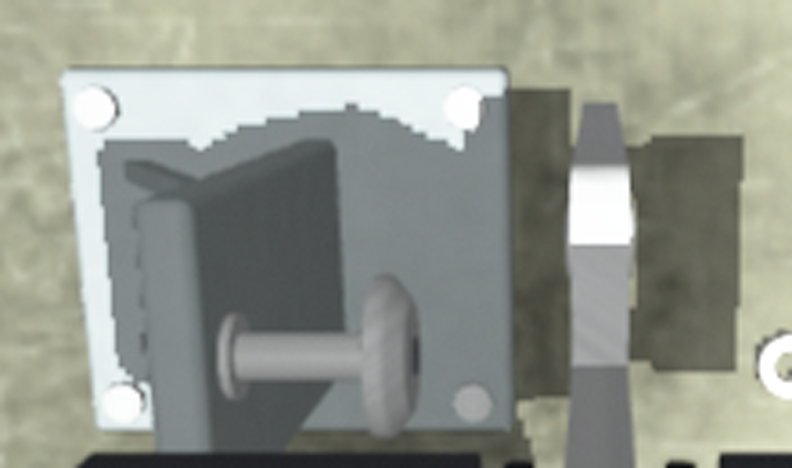

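Everything matches to within about 1–2 mm: head rim rows 273–438, shank row 355, plate edge (598,167). I'll advance 6.2 cm along x.

```bash
python3 -m crank '[[[0,0,0],[0.5,-0.05,0],0],[[0,0,0],[0.9,0,0],0],[[0,0,0],[0.9,0,0],0],[[0,0,0],[0.9,0,0],0],[[0,0,0],[0.9,0,0],0],[[0,0,0],[0.9,0,0],0],[[0,0,0],[0.8,0,0],0],[[0,0,0],[0.4,0,0],0]]'
python3 -m crank '[[[0,0,0],[0,0,0],0],[[0,0,0],[0,0,0],0]]'
```

```text
time: 7.68
ee_pos: [0.5748, -0.0052, 0.2231]
tcp_rot: [0.0, 0.707, -0.707, 0.0]
force: [-0.1, 0.2, -2.9]
opening: 0.0079
gripper_force: 30.0
time: 7.85
ee_pos: [0.5732, -0.0052, 0.2232]
tcp_rot: [0.0, 0.707, -0.707, -0.0]
force: [-0.9, 0.5, -4.0]
opening: 0.0078
gripper_force: 30.0
```

```bash
python3 -m crank '[[[0,0,0],[0,0,-0.4],0],[[0,0,0],[0,0,-0.8],0],[[0,0,0],[0,0,-0.8],0],[[0,0,0],[0,0,-0.8],0],[[0,0,0],[0,0,-0.8],0],[[0,0,0],[0,0,-0.8],0],[[0,0,0],[0,0,-0.4],0],[[0,0,0],[0,0,0],0]]'
python3 -m crank '[[[0,0,0],[0,0,-0.1],0],[[0,0,0],[0,0,0],0]]'
python3 -m crank '[[[0,0,0],[0,0,-0.1],0],[[0,0,0],[0,0,0],0]]'
python3 -m crank '[[[0,0,0],[0,0,-0.1],0],[[0,0,0],[0,0,0],0]]'
```

```text
time: 8.52
ee_pos: [0.5725, -0.0053, 0.1739]
tcp_rot: [0.001, 0.707, -0.707, -0.001]
force: [-0.5, -0.1, -3.3]
opening: 0.0077
gripper_force: 30.0
time: 8.68
ee_pos: [0.5736, -0.0051, 0.1748]
tcp_rot: [-0.0, 0.707, -0.707, 0.0]
force: [0.1, -0.3, -3.3]
opening: 0.0078
gripper_force: 30.0
time: 8.85
ee_pos: [0.5735, -0.0051, 0.1738]
tcp_rot: [-0.0, 0.707, -0.707, 0.0]
force: [-0.8, 0.2, -3.5]
opening: 0.0077
gripper_force: 30.0
time: 9.02
ee_pos: [0.5733, -0.0052, 0.1726]
tcp_rot: [-0.0, 0.707, -0.707, 0.0]
force: [0.4, -0.1, -3.8]
opening: 0.0073
gripper_force: 30.0
```

```bash
for i in 1; do python3 -m crank '[[[0,0,0],[0,0,-0.1],0],[[0,0,0],[0,0,0],0]]'; done
python3 -m crank '[[[0,0,0],[0,0,-0.05],0],[[0,0,0],[0,0,0],0]]'
python3 -m crank '[[[0,0,0],[0,0,-0.05],0],[[0,0,0],[0,0,0],0]]'
```

```text
time: 9.18
ee_pos: [0.5734, -0.0052, 0.1715]
tcp_rot: [-0.0, 0.707, -0.707, 0.0]
force: [-0.1, 0.7, -3.9]
opening: 0.0077
gripper_force: 30.0
time: 9.35
ee_pos: [0.5734, -0.0052, 0.1714]
tcp_rot: [-0.0, 0.707, -0.707, 0.0]
force: [-2.1, -0.1, -2.0]
opening: 0.0078
gripper_force: 30.0
time: 9.52
ee_pos: [0.5735, -0.0052, 0.1713]
tcp_rot: [-0.0, 0.707, -0.707, 0.0]
force: [-1.9, -0.1, 0.7]
opening: 0.0077
gripper_force: 30.0
```

Contact came exactly at the expected home height (TCP z 0.1714), so I'll release and rise.

```bash
python3 -m crank '[[[0,0,0],[0,0,0],1.2],[[0,0,0],[0,0,0],1.6],[[0,0,0],[0,0,0],2],[[0,0,0],[0,0,0],3],[[0,0,0],[0,0,0],4],[[0,0,0],[0,0,0],4],[[0,0,0],[0,0,0],4],[[0,0,0],[0,0,0],4]]'
python3 -m crank '[[[0,0,0],[0,0,1],4],[[0,0,0],[0,0,2],4],[[0,0,0],[0,0,3],4],[[0,0,0],[0,0,3],4],[[0,0,0],[0,0,3],4],[[0,0,0],[0,0,2],4],[[0,0,0],[0,0,1],4],[[0,0,0],[0,0,0],4]]'
python3 - <<'E'
from h import *
s=snapshot("side");w=snapshot("wrist")
a=cv2.resize(s[120:260,230:350],None,fx=3.3,fy=3.3,interpolation=cv2.INTER_CUBIC)
b=cv2.resize(w[60:240,110:330],None,fx=1.8,fy=1.8,interpolation=cv2.INTER_CUBIC)
d=np.zeros((470,800,3),np.uint8);d[:a.shape[0],:a.shape[1]]=a;d[:b.shape[0],400:400+b.shape[1]]=b;save("m5",d)
E
```

```text
time: 10.18
ee_pos: [0.5734, -0.0052, 0.1705]
tcp_rot: [0.0, 0.707, -0.707, 0.0]
force: [0.0, -0.8, 1.1]
opening: 0.0382
gripper_force: 0.0
time: 10.85
ee_pos: [0.5743, -0.0051, 0.3238]
tcp_rot: [-0.002, 0.707, -0.707, 0.002]
force: [0.3, 0.5, 0.3]
opening: 0.0396
gripper_force: 0.0
```

View pics/m5.png

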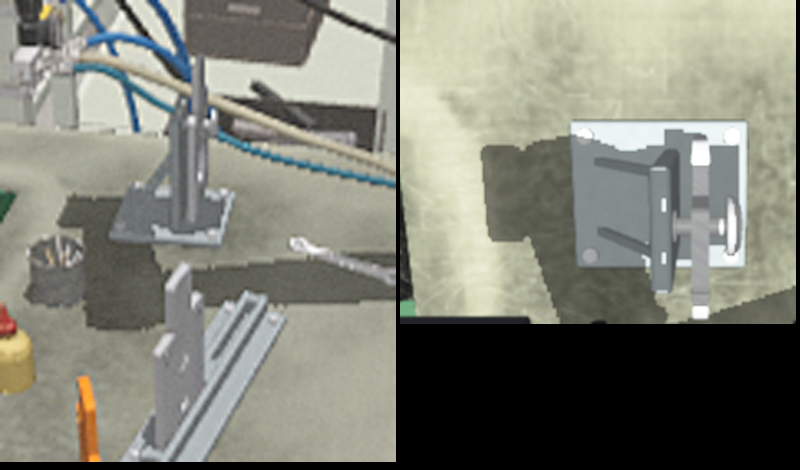

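The plate hangs upright between the head (732,225) and the upright (660,228). The plain plate is still in the rack at (180,360), and the gripper is clear.

```bash
python3 -c "
from cell import *
print(job_done())"
```

```text
the job is handed in; nothing more can be done
None
```

The keyhole template hangs upright and fully home on the stud, the plain template still stands in the rack, and the job was handed in at about 11 s with the gripper clear; no verdict came back.

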